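# Pack two coffee pods down the pod tube

### The job

Refill the clear coffee-pod tube: stand the red and the brown pod, foil lids up, in the mouth of the tube, in either order, and pack them down with the muddler, so that the pods and the black follower plate under them go all the way down to the bottom of the tube. Finish with one firm push so that no gap is left, but do not crush the pods. Then stand the muddler back on its cork coaster, and leave the cream pod and the tea tin where they are.

Things in the scene. Friction and masses are not known exactly. Their poses are not given: they have to be found in the camera images.
- tower: clear tube on a round dark steel foot (100 mm across, 14 mm high), fixed to the worktop; origin at the centre of its underside, z up along the tube. The tube is 62 mm outside and 56 mm inside, its mouth, 150 mm above the worktop, flares over the last 13 mm to 71 mm outside. A thumb knob stands 12 mm out of a slot in its -x side.
- tube_mouth (a point): centre of the tube's mouth, level with its rim, 150 mm above the worktop. Left of the tube a wall cabinet overhangs the worktop (y over 0.055, x over 0.53, from 0.43 up): keep the wrist out of it.
- follower (a joint): the black follower plate in the tube (52 mm across, 8 mm thick), in m: 0 raised, with its upper face 140 mm above the worktop; it grows as the plate is pushed down; 0.118 is the hard stop at the bottom, upper face 22 mm above the worktop. It starts at 0 to 0.015. Its felt ring drags with about 6 N at any height, so it stays where it is left; a lighter push does not move it.
- follower_top (a point): centre of the follower plate's upper face, on the tube's axis, on which the lower pod stands
- pod_red: coffee pod, dark red cup with a tan foil lid, 43 mm high (rim 42.5 mm up), 51 mm across at the rim, tapering to 35 mm at the foot, about 18 g; grip it by the rim. Its origin is the centre of its underside, z up out of the lid. A firm push on the lid is 15 to 30 N; over 45 N crushes the pod.
- pod_brown: the same pod in dark brown. Its origin is the centre of its underside, z up out of the lid.
- pod_cream: the same pod in cream, to be left alone. Its origin is the centre of its underside, z up out of the lid.
- muddler: bar muddler standing on its head: black head 36 mm across and 26 mm high at the bottom, steel shaft 20 to 23 mm across, 145 mm high in all, 105 to 210 g; origin at the centre of its flat foot, z up along the shaft. A good grip is on the shaft about 105 mm above the foot.
- coaster: round cork coaster, 95 mm across and 5 mm thick, fixed; origin at the centre of its underside. The muddler starts on it, up to 17 mm off its centre.
- tea_tin: pink square tea tin with a knobbed lid, 70 x 70 x 95 mm, origin at the centre of its underside; a bystander
There are look-alikes about, which are no part of the job. Leave any green look-alike of the muddler alone. Leave any pink look-alike of the pod_red alone.

How it is judged:
By the outcome, as a careful person would: the job done as asked, in the order asked, and still so for the second after the job is handed in, with the robot touching nothing.
It also fails if it takes over 69 s, if anything falls off the work surface, if the arm or the gripper's body presses on something with over 40 N, if the wrist force passes 120 N, or if a joint passes its speed limit or range.

### The arm

A 6-joint arm with a two-finger parallel gripper is mounted at the origin on a cart in front of the work surface, level with it; the furniture and walls round the work are solid. World frame = base frame: x ahead of the robot, y to its left, z up, the work surface at z = 0. Lengths are in mm, angles in degrees, forces in N, time in s.
With the tool pointing down it reaches from about 300 to 850 mm from the base axis. Payload 4.2 kg.
Tool frame: the origin (TCP) lies on the centre line of the jaws, within the pads' length; the fingertips stand 11 mm ahead of it and the grasp point (between the pads) lies 8 mm behind it; z points along the fingers, y is the line along which they close (so a half turn about z gives the same grasp; the last joint's range is limited). The gripper opens to 91 mm and grips with 3 to 60 N. Pads are 32 mm wide; open, the fingers measure 118 mm over their backs; the gripper's body (76 mm by 178 mm) begins 60 mm behind the grasp point.
Start: joints at [-72.021, 18.312, 89.639, -0, 72.044, -1.146], TCP at [188.394, -543.277, 224.976] pointing down, gripper open.
Joint ranges: [-177.97, 177.97], [-48.28, 115.42], [12.27, 149.76], [-77.06, 257.06], [2.81, 150.46], [-146.56, 146.56]. Speed limits (degrees/s): [147.25, 147.25, 180, 180, 180, 180].

### API

Orientations are given as [roll, pitch, yaw] about the fixed x, y, z axes, in that order (R = Rz(yaw) Ry(pitch) Rx(roll)).
In Python, from workcell import env, grab_frame, camera_model, models gives the robot as it stands.
- The arm moves only by the shell command python3 -m crank 'ROWS' [FORCE]. ROWS is text: rows parted by semicolons, each of 7 numbers parted by spaces: the closure, from -1 (fully open) to 1 (shut), so that 0 is half open, then the shift along the tool's x, y, z in mm, then the turn, a rotation vector about the tool's x, y, z in degrees. A call has 1 to 10 rows; each row shifts and turns the commanded pose from where the row before left it, along the tool's axes as they then stand; what a row does not reach is not made up. A row lasts 1/8 s, in which the tool goes at most 62.5 mm and 10.7 degrees, less where a joint would pass 70% of its speed; a pose out of reach is approached as far as the arm can. A call is refused whole if a number of a shift passes 62.5 or a number of a turn 10.7, either way. A call with a gripper value outside its range is refused whole. The fingers move at their own pace and stop on an object; FORCE is the grip in N (left out, the last holds). Time passes only in rows, so rows that do not move let the fingers close. It gives the time, the measured TCP pose, the force, the opening and the grip force at its end, in the units of the state.
- env.state(): the state, without advancing time (a new reading comes with each control period).
- grab_frame(name): name is "scene" or "top" or "wrist"; returns the picture (480x640x3 uint8, blue, green, red); there is no depth.
- camera_model(name): a dict with "K" (3x3 intrinsics, pixels), "R" (3x3) and "t" (3): a world point X has camera coordinates R X + t; the wrist camera has in their place "mount" (4x4, takes a point from camera to tool coordinates, whose origin is the TCP and whose axes are the flange's). Camera axes: x right, y down, z forward; pixel columns grow to the right and rows downward; lengths in mm; the calibration is good to about 2 mm. A picture is of the moment at which its call begins: read the wrist's pose just before it. camera_model takes no time and is no camera call.
- env.job_done(): hands the job in; it is judged then, once.
Trained networks look in the newest picture that a camera, given by its name, has taken for a name from the list of things; names that differ only in an ending like _2 or _b are one class to them, and where a whole thing is asked for, a point or a joint stands for the part that bears it (a point fixed in the world has none). Each returns a list of dicts, best first, with "p" (0 to 1); they miss things now and then, are a little off and sometimes report something else, mostly with a low value. They report only what shows in the picture. A call takes as long as a camera call. They do not tell look-alikes from the thing itself.
- models.search_frame(name, camera): "point" ([x, y, z] in mm, in world coordinates, good to about 4 mm: the middle of the surface that is visible of it).
The state is a dict: "time_s": time; "qpos": joint angles; "qvel": joint speeds; "effort": joint torques, N m; "ee_pos": TCP position; "ee_rot": TCP orientation; "force": force on the tool from outside, world axes, zero at the start; "torque": the same for the moment, N m; "gripper_width": finger opening in mm; "gripper_force": force on a finger pad.
Only numpy, scipy, OpenCV 4.12 (cv2) and the standard library are available. Lean on these libraries where they do the work, as an engineer would, in place of code of your own. Each camera call takes 0.05 s, during which the arm holds its last target. There are 200 camera calls.

## Working session

There is one attempt and no reset: what is moved stays moved. The work goes in short steps, Python scripts to look and compute and a shell command to move; the robot and the scene stay as the last step left them, time stands still between calls to the robot, and variables do not carry over. Pictures are saved under pics/ and viewed, at most 10 in all, crops included, and the job is handed in when it is done.

```bash
mkdir -p pics; ls
python3 - <<'E'
from workcell import env, grab_frame, camera_model, models
import cv2
for c in ("scene","top"):
    cv2.imwrite(f"pics/{c}0.png",grab_frame(c))
    for n in ("tower","pod_red","muddler","coaster","tea_tin","follower"):
        print(c,n,[([round(float(v)) for v in d["point"]],round(d["p"],2)) for d in models.search_frame(n,c)][:6])
s=env.state();print(s)
E
```

```text
pics
scene tower []
scene pod_red [([407, 99, 40], 0.75), ([380, 196, 33], 0.6)]
scene muddler [([317, -351, 40], 0.97), ([429, -352, 38], 0.75), ([426, -12, 39], 0.17)]
scene coaster [([431, -372, 6], 0.73)]
scene tea_tin []
scene follower []
top tower [([555, -115, 135], 0.72)]
top pod_red [([415, 107, 42], 0.8), ([392, 210, 47], 0.63)]
top muddler [([436, -342, 79], 0.79)]
top coaster [([440, -357, 2], 0.57), ([416, 108, 43], 0.19)]
top tea_tin [([713, -145, 76], 0.72)]
top follower [([565, -122, 134], 0.74)]
{'time_s': 0.7, 'qpos': array([-7.20205644e+01,  1.83093272e+01,  8.96378208e+01,  8.22453918e-04,
        7.20450874e+01, -1.14782472e+00]), 'qvel': array([-0.05047321, -0.06330567, -0.03625894, -0.04666298, -0.06499677,
       -0.00249802]), 'effort': array([-7.10186323e-04, -4.12239826e+01, -2.32196528e+01,  7.26250559e-02,
        3.74136760e-02, -1.84134291e-05]), 'ee_pos': array([ 188.40036465, -543.27530907,  225.00974583]), 'ee_rot': array([ 1.79992221e+02, -6.26736093e-04,  1.91270069e+01]), 'force': array([ 0.20715276, -0.04725531,  0.01866653]), 'torque': array([ 0.00615433, -0.01193591, -0.01222952]), 'gripper_force': 0.0, 'gripper_width': 91.10797249808094}
```

View pics/scene0.png

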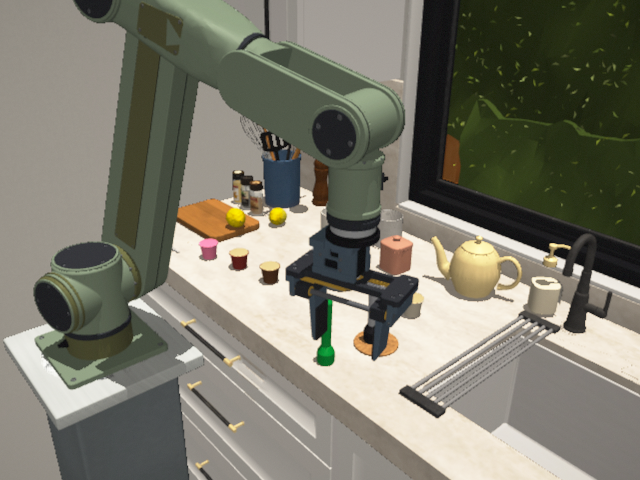

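View pics/top0.png

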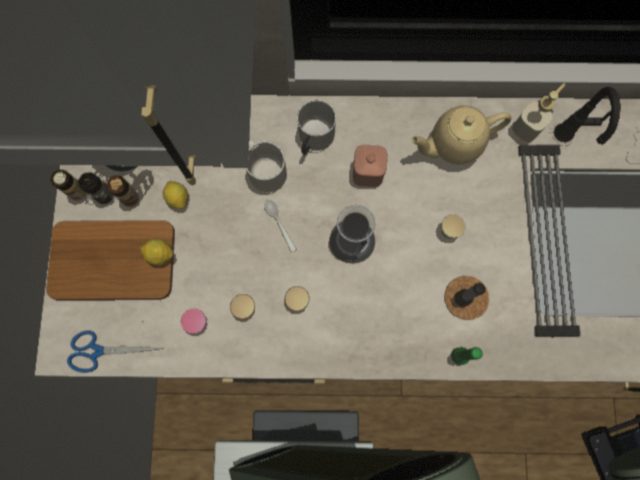

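Pods in the top view: pink look-alike (193,321), red (242,307), brown (297,299), cream (452,227). In the scene view the cups are pink (208,249), dark red (239,260), brown (270,272) and cream (412,304). The green muddler look-alike is at top (465,355), and the black-and-steel one stands on the coaster at (467,297). I'll confirm this in one crop and compute positions.

```bash
cat > h.py <<'E'
from workcell import env, grab_frame, camera_model, models
import numpy as np, cv2
from scipy.spatial.transform import Rotation as Ro
def ray(c,uv,z,st=None):
    m=camera_model(c);K=np.array(m["K"])
    d=np.linalg.inv(K)@[uv[0],uv[1],1]
    if "mount" in m:
        st=st or env.state();M=np.array(m["mount"]);R=Ro.from_euler("xyz",st["ee_rot"],degrees=True).as_matrix()
        o=R@M[:3,3]+st["ee_pos"];d=R@M[:3,:3]@d
    else:
        R=np.array(m["R"]);o=-R.T@np.array(m["t"]);d=R.T@d
    return (o+d*(z-o[2])/d[2]).round(1)
E
python3 - <<'E'
from h import *
a=cv2.imread("pics/scene0.png")[225:325,190:440];b=cv2.imread("pics/top0.png")
hsv=cv2.cvtColor(b,cv2.COLOR_BGR2HSV)
for n,(u,v) in dict(red=(242,307),brown=(297,299),cream=(452,227)).items():
    p=b[v-20:v+20,u-20:u+20].astype(float)
    m=(np.linalg.norm(p-p[17:24,17:24].reshape(-1,3).mean(0),axis=2)<35).astype(np.uint8)
    k,l,s,c=cv2.connectedComponentsWithStats(m);i=l[20,20]
    uv=(c[i]+[u-20,v-20]).round(1);print(n,uv,s[i],ray("top",uv,43))
for n,uv,z in (("mouth",(356,226),150),("foot",(353,240),14),("coaster",(467,297.5),5),("tin",(371,160),95),("green",(475,353),140)):print(n,ray("top",uv,z))
m=camera_model("top");print(-np.array(m["R"]).T@m["t"])
x=cv2.resize(a,(750,300),interpolation=cv2.INTER_CUBIC)
y=cv2.resize(b[205:325,320:520],(500,300),interpolation=cv2.INTER_CUBIC)
o=np.zeros((600,750,3),np.uint8);o[:300]=x;o[300:,:500]=y;cv2.imwrite("pics/crop1.png",o)
E
```

```text
red [242.3 306. ] [   0    0   40   40 1353] [417.7 111.3  43. ]
brown [296.5 298.3] [   0    0   40   40 1340] [434.7   0.8  43. ]
cream [454.  224.9] [   0    0   40   40 1255] [ 593.9 -328.9   43. ]
mouth [ 560.9 -115.8  150. ]
foot [ 565.9 -116.9   14. ]
coaster [ 445.2 -358.7    5. ]
tin [ 717.6 -150.4   95. ]
green [ 323.3 -335.4  140. ]
[ 272.60220955  -55.13929256 1232.2322719 ]
```

View pics/crop1.png

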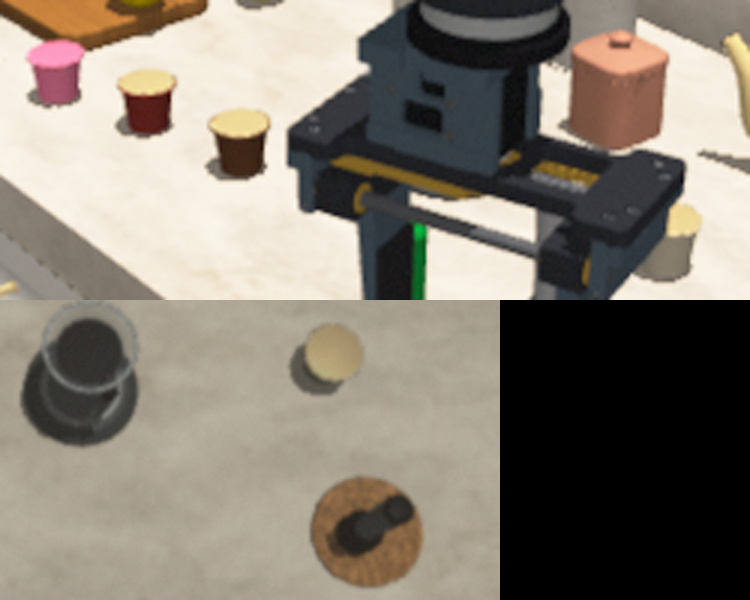

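The crop confirms it: cups in order are pink (look-alike), dark red, dark brown, and the cream one is far right. The black muddler is on the cork coaster. I'll square the tool to yaw 0 and go above the brown pod.

```bash
python3 -m crank '-1 0 0 0 0 0 9.6; -1 0 0 0 0 0 9.5; -1 27 -54 0 0 0 0; -1 27 -54 0 0 0 0; -1 27 -54 0 0 0 0; -1 27 -54 0 0 0 0; -1 27 -54 0 0 0 0; -1 27 -54 0 0 0 0; -1 27 -54 0 0 0 0; -1 27 -54 0 0 0 0' 15
python3 -m crank '-1 6 -55 0 0 0 0; -1 6 -55 0 0 0 0;-1 0 0 0 0 0 0'
python3 - <<'E'
from h import *
s=env.state();print(s["ee_pos"],s["ee_rot"],s["qpos"])
f=grab_frame("wrist");cv2.imwrite("pics/w1.png",f)
for d in models.search_frame("pod_red","wrist"):print(d)
print(camera_model("wrist"))
E
```

```text
time_s: 1.95
ee_pos: [404.9, -109.4, 225.3]
ee_rot: [180.0, -0.1, 0.0]
force: [0.6, 0.1, -0.1]
gripper_width: 91.0
gripper_force: 0.0
time_s: 2.33
ee_pos: [416.3, 1.8, 225.1]
ee_rot: [-180.0, -0.0, 0.4]
force: [0.6, -0.0, 0.2]
gripper_width: 91.2
gripper_force: 0.0
[416.29674368   1.84451248 225.10394864] [-1.79969287e+02 -2.79908586e-02  3.99025390e-01] [-1.35371038e+00  3.82486171e+00  1.08394071e+02  3.40922906e-02
  6.77540321e+01  8.82343574e+01]
{'point': [419.7, 106.4, 39.7], 'p': 0.8}
{'point': [390.2, 205.1, 42.2], 'p': 0.56}
{'K': array([[352.02635142,   0.        , 319.52855144],
       [  0.        , 352.02635142, 242.8014438 ],
       [  0.        ,   0.        ,   1.        ]]), 'mount': array([[ 7.20253616e-04, -9.55972242e-01, -2.93456220e-01,
         8.44061006e+01],
       [ 9.99999405e-01,  4.47950739e-04,  9.95121913e-04,
        -9.36355423e-01],
       [-8.19854996e-04, -2.93456762e-01,  9.55971996e-01,
        -1.61090117e+02],
       [ 0.00000000e+00,  0.00000000e+00,  0.00000000e+00,
         1.00000000e+00]])}
```

View pics/w1.png

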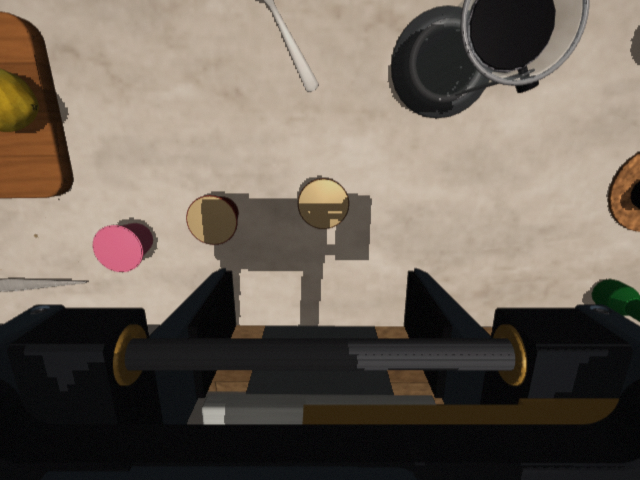

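Wrist view: the brown lid is centred at (323.5,203), the red at (212,219), pink at (118,248). The tube rim is centred around (525,~26), with its nearest edge at row 87.

Run:
```python
from h import *
for n,uv,z in (("brown",(323.5,203),43),("bl",(298,203),43),("br",(349,203),43),("red",(212,219),43),("rimL",(463,25),150),("rimR",(588,25),150),("rimB",(525,86),150)):print(n,ray("wrist",uv,z))
```

```text
brown [436.2  -4.5  43. ]
bl [436.2  20.6  43. ]
br [436.3 -29.6  43. ]
red [419.8 106.7  43. ]
rimL [562.7 -84.7 150. ]
rimR [ 562.9 -158.5  150. ]
rimB [ 529.7 -127.1  150. ]
```

```bash
python3 -m crank '-1 20 5.5 40 0 0 0.4; -1 0 0 60 0 0 0; -1 0 0 60 0 0 0; -1 0 0 24 0 0 0; -1 0 0 0 0 0 0; 1 0 0 0 0 0 0;1 0 0 0 0 0 0;1 0 0 0 0 0 0;1 0 0 0 0 0 0;1 0 0 0 0 0 0' 12
```

```text
time_s: 3.68
ee_pos: [436.4, -6.5, 41.3]
ee_rot: [-180.0, -0.0, -0.4]
force: [-0.5, 0.8, 2.5]
gripper_width: 48.7
gripper_force: 12.0
```

```bash
python3 -m crank '1 0 0 -20 0 0 -0.4; 1 0 0 -55 0 0 0;1 0 0 -60 0 0 0;1 0 0 -59 0 0 0;1 0 0 0 0 0 0;1 0 0 0 0 0 0'
python3 - <<'E'
from h import *
s=env.state();print(s["ee_pos"],s["ee_rot"],s["force"])
f=grab_frame("wrist");cv2.imwrite("pics/w2.png",f)
for n in ("pod_red","follower","tower"):
  for d in models.search_frame(n,"wrist"):print(n,d)
E
```

```text
time_s: 4.42
ee_pos: [435.5, -6.6, 234.3]
ee_rot: [180.0, 0.1, 0.0]
force: [-0.7, 0.6, -1.5]
gripper_width: 48.3
gripper_force: 12.0
[435.46042258  -6.60147627 234.29863829] [1.79994745e+02 6.47690782e-02 3.34622037e-02] [-0.6710573   0.55986286 -1.50889193]
pod_red {'point': [418.0, 107.2, 44.7], 'p': 0.71}
pod_red {'point': [390.1, 201.9, 46.5], 'p': 0.61}
follower {'point': [566.0, -113.6, 135.6], 'p': 0.64}
tower {'point': [563.6, -108.5, 133.2], 'p': 0.95}
```

View pics/w2.png

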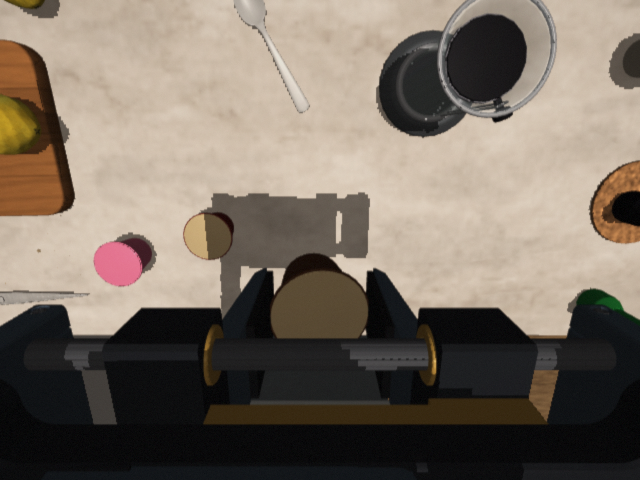

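The brown pod is held, its lid centred near (319.5,311). The tube rim spans columns 438–556, with its lower edge at row 117. The follower plate shows around (486,57).

Run:
```python
from h import *
for n,uv,z in (("lid",(319.5,311),236),("lidL",(271,310),236),("lidR",(368,310),236),("lidT",(319.5,269),236),("rimL",(438,56),150),("rimR",(556,56),150),("rimB",(497,117),150),("plate",(486,57),135),("plL",(447,57),135),("plR",(526,57),135),("plT",(488,14),135),("red",(208.5,236),43)):print(n,ray("wrist",uv,z))
m=cv2.imread("pics/w2.png")[0:140,420:580];g=cv2.cvtColor(m,cv2.COLOR_BGR2GRAY)
k,l,s,c=cv2.connectedComponentsWithStats((g<45).astype(np.uint8));i=l[57,66];print(s[i],c[i]+[420,0])
```

```text
lid [435.4  -5.9 236. ]
lidL [435.9  18.4 236. ]
lidR [435.9 -30.1 236. ]
lidT [457.9  -5.8 236. ]
rimL [566.4 -79.7 150. ]
rimR [ 566.5 -153.3  150. ]
rimB [ 530.6 -121.9  150. ]
plate [ 568.7 -116.1  135. ]
plL [568.7 -90.3 135. ]
plR [ 568.8 -142.6  135. ]
plT [ 593.5 -113.9  135. ]
red [418.4 109.2  43. ]
[  26   15   80   91 5377] [485.95220383  58.05430537]
```

```bash
python3 -m crank '1 43 36.5 0 0 0 0; 1 43 36.5 0 0 0 0;1 43 36.5 0 0 0 0;1 0 0 20 0 0 0;1 0 0 0 0 0 0'
python3 - <<'E'
from h import *
s=env.state();print(s["ee_pos"],s["ee_rot"],s["force"])
f=grab_frame("wrist");cv2.imwrite("pics/w3.png",f)
E
```

```text
time_s: 5.25
ee_pos: [563.9, -116.2, 211.9]
ee_rot: [-179.9, 0.4, -0.0]
force: [0.3, -0.5, 0.1]
gripper_width: 48.5
gripper_force: 12.0
[ 563.92486766 -116.16628552  211.89618266] [-1.79915767e+02  3.74113383e-01 -1.22775668e-02] [ 0.30416432 -0.48758708  0.12100767]
```

View pics/w3.png

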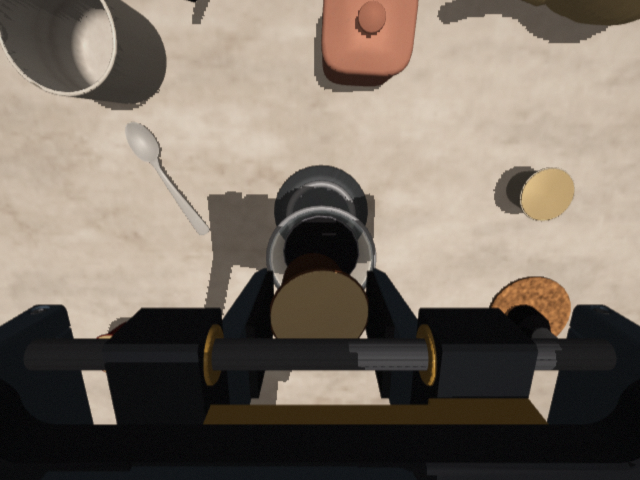

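The pod hangs over the mouth. The rim spans columns 266–377 with its top edge at row 206, and the steel foot's far edge is at row 166.

Run:
```python
from h import *
for n,uv,z in (("rimL",(266.5,258),150),("rimR",(377,258),150),("rimT",(321,206),150),("lid",(319.5,311),214),("footT",(321,165.5),14),("coaster",(530,277),5),("cream",(547,194),43)):print(n,ray("wrist",uv,z))
```

```text
rimL [568.8 -79.4 150. ]
rimR [ 568.9 -154.   150. ]
rimT [ 604.5 -116.1  150. ]
lid [ 563.3 -115.2  214. ]
footT [ 618.5 -116.6   14. ]
coaster [ 494.2 -353.6    5. ]
cream [ 594.8 -330.    43. ]
```

```bash
python3 -m crank '1 3.3 0.5 10 0 0 0; 1 0 0 20 0 0 0;1 0 0 0 0 0 0;1 0 0 0 0 0 0'; python3 -m crank '1 0 0 4 0 0 0;1 0 0 0 0 0 0';python3 -m crank '1 0 0 4 0 0 0;1 0 0 0 0 0 0'
```

```text
time_s: 5.8
ee_pos: [568.8, -116.4, 185.8]
ee_rot: [180.0, -0.1, 0.1]
force: [0.8, -0.7, 0.4]
gripper_width: 48.3
gripper_force: 12.0
time_s: 6.05
ee_pos: [568.5, -116.6, 181.1]
ee_rot: [180.0, -0.0, 0.0]
force: [-0.1, -0.2, -0.4]
gripper_width: 48.8
gripper_force: 12.0
time_s: 6.3
ee_pos: [568.7, -116.7, 177.1]
ee_rot: [180.0, -0.0, 0.0]
force: [-0.6, -0.6, 0.8]
gripper_width: 48.7
gripper_force: 12.0
```

```bash
python3 -m crank '1 -1 0 3 0 0 0;1 0 0 0 0 0 0';python3 -m crank '1 0 0 3 0 0 0;1 0 0 0 0 0 0';python3 -m crank '1 0 0 3 0 0 0;1 0 0 0 0 0 0' ;python3 -m crank '1 0 0 2 0 0 0;1 0 0 0 0 0 0' | head -4
```

```text
time_s: 6.55
ee_pos: [568.1, -116.7, 174.5]
ee_rot: [180.0, -0.1, 0.0]
force: [0.6, 0.3, 3.4]
gripper_width: 48.5
gripper_force: 12.0
time_s: 6.8
ee_pos: [568.0, -116.7, 171.4]
ee_rot: [180.0, -0.1, 0.0]
force: [0.9, 0.9, 3.7]
gripper_width: 48.5
gripper_force: 12.0
time_s: 7.05
ee_pos: [567.8, -116.7, 168.2]
ee_rot: [180.0, -0.0, 0.0]
force: [1.9, -0.3, 4.1]
gripper_width: 48.5
gripper_force: 12.0
time_s: 7.3
ee_pos: [567.8, -116.7, 166.1]
ee_rot: [180.0, -0.0, 0.0]
force: [0.2, 0.6, 4.2]
```

```bash
python3 -m crank '-1 0 0 0 0 0 0;-1 0 0 0 0 0 0;-1 0 0 0 0 0 0;-1 0 0 -60 0 0 0;-1 0 0 -50 0 0 0; -1 -38 46 0 0 0 0;-1 -38 46 0 0 0 0;-1 -38 46 0 0 0 0;-1 -38 46 0 0 0 0;-1 -38 46 0 0 0 0';python3 -m crank '-1 0 0 0 0 0 0'
python3 - <<'E'
from h import *
s=env.state();print(s["ee_pos"],s["ee_rot"],s["force"])
f=grab_frame("wrist");t=grab_frame("top")
o=np.zeros((600,640,3),np.uint8);o[:340]=f[:340];o[340:]=cv2.resize(t[160:290,260:580],(640,260),interpolation=cv2.INTER_CUBIC)
cv2.imwrite("pics/w4.png",o)
for n in ("muddler","coaster"):
  for d in models.search_frame(n,"wrist"):print(n,d)
E
```

```text
time_s: 8.55
ee_pos: [376.1, -347.8, 275.9]
ee_rot: [180.0, 0.0, 0.0]
force: [-0.1, -0.6, 0.8]
gripper_width: 91.0
gripper_force: 0.0
time_s: 8.68
ee_pos: [375.0, -349.1, 275.7]
ee_rot: [180.0, 0.1, -0.3]
force: [0.3, 0.3, -0.4]
gripper_width: 91.6
gripper_force: 0.0
[ 374.99645644 -349.13990514  275.72182412] [ 1.79978390e+02  6.64236117e-02 -3.19322525e-01] [ 0.29534417  0.34224508 -0.40122711]
muddler {'point': [447.4, -350.5, 148.8], 'p': 0.69}
muddler {'point': [330.3, -343.3, 96.5], 'p': 0.58}
coaster {'point': [453.0, -368.3, 5.8], 'p': 0.91}
```

View pics/w4.png

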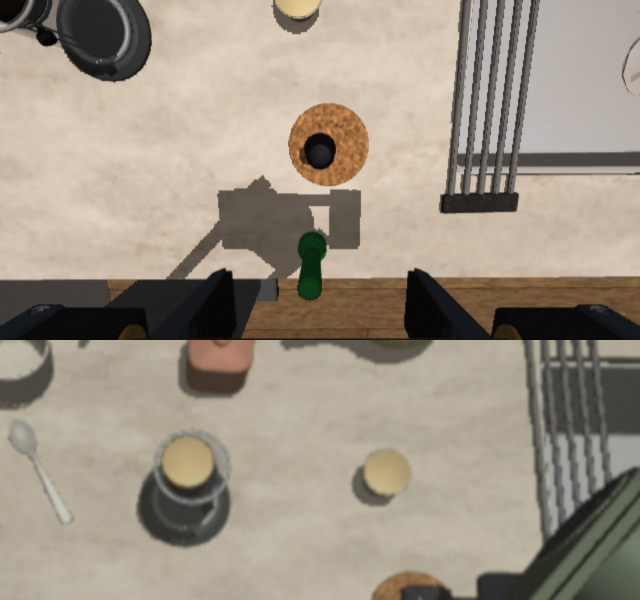

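The pod stands in the mouth (lid at (187,461) in the lower panel). The muddler is seen almost end on: head around (319,151), shaft top around (321,153), and the coaster is centred at (328.5,144).

Run:
```python
from h import *
f=cv2.imread("pics/w4.png");g=cv2.cvtColor(f,cv2.COLOR_BGR2GRAY)
p=g[125:175,295:350];k,l,s,c=cv2.connectedComponentsWithStats((p<40).astype(np.uint8));i=1+s[1:,4].argmax();print(s[i]+[295,125,0,0,0],c[i]+[295,125])
for n,uv,z in (("headmid",(319.5,150.5),31),("top",(321,153),150),("top2",(320,152),150),("coaster",(328.5,144),5),("tinybrownlid",(0,0),5)):print(n,ray("wrist",uv,z))
print(ray("top",(353.5,220.5),167))
```

```text
[304 133  32  36 838] [319.21957041 150.59427208]
headmid [ 445.8 -345.    31. ]
top [ 448.8 -346.1  150. ]
top2 [ 449.6 -345.3  150. ]
coaster [ 452.2 -355.6    5. ]
tinybrownlid [598.2  -6.3   5. ]
[ 567.1 -110.1  167. ]
```

```bash
python3 -m crank '-1 45 -2 0 0 0 0.3;-1 27 -1 30 0 0 0;-1 0 0 0 0 0 0;-1 0 0 60 0 0 0; -1 0 0 60 0 0 0;-1 0 0 23 0 0 0; -1 0 0 0 0 0 0' 55;
python3 -m crank '1 0 0 0 0 0 0;1 0 0 0 0 0 0;1 0 0 0 0 0 0;1 0 0 0 0 0 0;1 0 0 0 0 0 0;1 0 0 0 0 0 0;1 0 0 0 0 0 0'
```

```text
time_s: 9.75
ee_pos: [448.8, -342.6, 102.0]
ee_rot: [-179.9, 0.2, -0.2]
force: [0.6, 0.2, 0.8]
gripper_width: 91.3
gripper_force: 0.0
time_s: 10.62
ee_pos: [449.7, -344.0, 103.0]
ee_rot: [180.0, -0.0, -0.3]
force: [0.1, -0.7, 0.7]
gripper_width: 24.3
gripper_force: 5.5
```

```bash
python3 -m crank '1 0 0 0 0 0 0;1 0 0 0 0 0 0;1 0 0 0 0 0 0;1 0 0 -30 0 0 0;1 0 0 -60 0 0 0;1 0 0 -60 0 0 0;1 0 0 -38 0 0 0;1 0 0 0 0 0 0;1 0 0 0 0 0 0'
python3 - <<'E'
from h import *
s=env.state();print(s["ee_pos"],s["ee_rot"],s["force"])
f=grab_frame("wrist");cv2.imwrite("pics/w5.png",f)
E
```

```text
time_s: 11.75
ee_pos: [448.9, -343.2, 289.2]
ee_rot: [-179.9, 0.1, -0.3]
force: [-0.6, 0.1, -2.4]
gripper_width: 21.8
gripper_force: 55.0
[ 448.86477924 -343.16980497  289.19921897] [-1.79883832e+02  1.44600065e-01 -2.76097162e-01] [-0.62383922  0.1011573  -2.39928558]
```

View pics/w5.png

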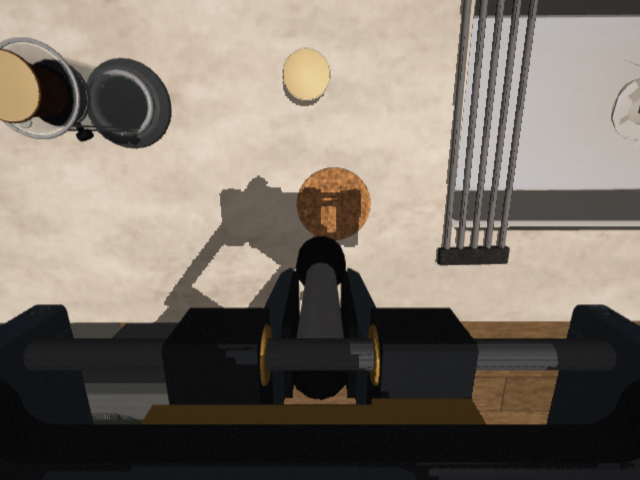

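The muddler is held upright, its head around (321,262). The coaster is centred at (334,204).

```bash
python3 - <<'E'
from h import *
for n,uv,z in (("coaster",(334,204),5),("headL",(297,260),200),("headR",(345,260),200),("headT",(321,237),192),("cream",(306.5,73.5),43)):print(n,ray("wrist",uv,z))
E
python3 -m crank '1 29 -56 0 0 0 0.3;1 30 -57 0 0 0 0;1 30 -57 0 0 0 0;1 29 -57 0 0 0 0;1 0 0 0 0 0 0;1 0 0 0 0 0 0;1 0 0 0 0 0 0'
```

```text
coaster [ 447.4 -360.3    5. ]
headL [ 442.7 -325.2  200. ]
headR [ 442.5 -361.3  200. ]
headT [ 458.3 -343.3  192. ]
cream [ 593.9 -328.8   43. ]
time_s: 12.68
ee_pos: [566.1, -124.2, 290.1]
ee_rot: [180.0, 0.1, -0.7]
force: [0.3, -0.1, -2.0]
gripper_width: 21.6
gripper_force: 55.0
```

```bash
python3 -m crank '1 1.5 -7.7 10 0 0 -0.7;1 0 0 6 0 0 0;1 0 0 0 0 0 0;1 0 0 0 0 0 0'
python3 -m crank '1 0 0 4 0 0 0;1 0 0 0 0 0 0';python3 -m crank '1 0 0 4 0 0 0;1 0 0 0 0 0 0';python3 -m crank '1 0 0 4 0 0 0;1 0 0 0 0 0 0'
```

```text
time_s: 13.18
ee_pos: [568.4, -115.5, 275.0]
ee_rot: [180.0, -0.0, 0.1]
force: [-0.3, 0.7, -1.1]
gripper_width: 21.8
gripper_force: 55.0
time_s: 13.42
ee_pos: [568.2, -115.3, 270.6]
ee_rot: [180.0, 0.0, 0.1]
force: [-0.1, -0.5, -1.9]
gripper_width: 21.6
gripper_force: 55.0
time_s: 13.68
ee_pos: [568.2, -115.3, 266.5]
ee_rot: [-180.0, 0.0, 0.1]
force: [0.1, -0.2, -1.6]
gripper_width: 21.6
gripper_force: 55.0
time_s: 13.92
ee_pos: [568.6, -115.3, 263.2]
ee_rot: [180.0, -0.1, 0.1]
force: [0.2, -0.5, -0.1]
gripper_width: 21.6
gripper_force: 55.0
```

```bash
python3 -m crank '1 -0.5 0.8 4 0 0 0;1 0 0 2 0 0 0';python3 -m crank '1 0 0 4 0 0 0;1 0 0 2 0 0 0';python3 -m crank '1 0 0 4 0 0 0;1 0 0 4 0 0 0'
```

```text
time_s: 14.18
ee_pos: [568.3, -115.8, 257.3]
ee_rot: [-180.0, -0.1, 0.1]
force: [0.6, 1.3, 3.7]
gripper_width: 21.2
gripper_force: 55.0
time_s: 14.42
ee_pos: [568.2, -115.9, 250.8]
ee_rot: [-180.0, -0.0, 0.1]
force: [0.9, 1.6, 3.6]
gripper_width: 21.8
gripper_force: 55.0
time_s: 14.68
ee_pos: [568.1, -116.3, 242.8]
ee_rot: [180.0, -0.0, 0.1]
force: [1.0, 0.9, 4.8]
gripper_width: 21.9
gripper_force: 55.0
```

```bash
python3 -m crank '1 0 0 4 0 0 0;1 0 0 4 0 0 0';python3 -m crank '1 0 0 4 0 0 0;1 0 0 2 0 0 0;1 0 0 0 0 0 0'
```

```text
time_s: 14.92
ee_pos: [568.0, -117.1, 235.2]
ee_rot: [179.9, -0.0, 0.1]
force: [0.4, -1.0, 6.1]
gripper_width: 21.5
gripper_force: 55.0
time_s: 15.3
ee_pos: [567.9, -117.1, 228.8]
ee_rot: [179.9, 0.0, 0.1]
force: [0.8, -1.4, 3.5]
gripper_width: 21.5
gripper_force: 55.0
```

```bash
python3 -m crank '1 0 0 -60 0 0 0;1 -28 50 0 0 0 0;1 -30 60 0 0 0 0;1 -30 60 0 0 0 0;1 -30 60 0 0 0 0;1 -2 11 20 0 0 0;1 0 0 40 0 0 0;1 0 0 60 0 0 0;1 0 0 50 0 0 0;1 0 0 0 0 0 0'; python3 -m crank '1 0 0 0 0 0 0'
```

```text
time_s: 16.55
ee_pos: [451.0, -342.5, 114.1]
ee_rot: [-179.6, 0.6, 0.1]
force: [-0.6, -0.1, -2.4]
gripper_width: 21.3
gripper_force: 55.0
time_s: 16.68
ee_pos: [455.3, -345.7, 120.2]
ee_rot: [179.9, -0.1, 0.1]
force: [0.5, 0.1, -1.3]
gripper_width: 22.0
gripper_force: 55.0
```

```bash
python3 -m crank '1 -7 13 5 0 0 0;1 0 0 5 0 0 0;1 0 0 0 0 0 0;1 0 0 3 0 0 0;1 0 0 0 0 0 0';python3 -m crank '1 0 0 3 0 0 0;1 0 0 0 0 0 0'
```

```text
time_s: 17.3
ee_pos: [447.5, -357.9, 105.8]
ee_rot: [-180.0, 0.0, 0.1]
force: [0.4, 0.2, -1.4]
gripper_width: 21.8
gripper_force: 55.0
time_s: 17.55
ee_pos: [447.7, -358.0, 102.9]
ee_rot: [180.0, 0.0, 0.1]
force: [0.6, -1.3, -1.9]
gripper_width: 21.8
gripper_force: 55.0
```

```bash
python3 -m crank '1 0 0 1 0 0 0;1 0 0 0 0 0 0';python3 -m crank '1 0 0 1 0 0 0;1 0 0 0 0 0 0'
```

```text
time_s: 17.8
ee_pos: [447.8, -358.2, 102.7]
ee_rot: [180.0, -0.0, 0.1]
force: [-0.9, 1.4, 4.9]
gripper_width: 21.8
gripper_force: 55.0
time_s: 18.05
ee_pos: [448.0, -358.3, 102.7]
ee_rot: [179.9, -0.1, 0.1]
force: [-1.9, 1.3, 9.6]
gripper_width: 21.8
gripper_force: 55.0
```

```bash
python3 -m crank '1 0 0 -1.5 0 0 0;-1 0 0 0 0 0 0;-1 0 0 0 0 0 0;-1 0 0 0 0 0 0;-1 0 0 0 0 0 0;-1 0 0 -60 0 0 0;-1 0 0 -60 0 0 0;-1 -4 -58 0 0 0 0;-1 -4 -58 0 0 0 0;-1 -4 -58 0 0 0 0'
python3 -m crank '-1 -4 -58 0 0 0 0;-1 -4 -58 0 0 0 0;-1 -4 -58 0 0 0 0;-1 -4 -58 0 0 0 0;-1 -1 -58 0 0 0 0;-1 0 0 0 0 0 0'
python3 - <<'E'
from h import *
s=env.state();print(s["ee_pos"],s["ee_rot"],s["force"])
f=grab_frame("wrist");t=grab_frame("top")
o=np.zeros((600,640,3),np.uint8);o[:340]=f[:340];o[340:]=cv2.resize(t[200:330,260:580],(640,260),interpolation=cv2.INTER_CUBIC)
cv2.imwrite("pics/w6.png",o)
for n in ("pod_red",):
  for d in models.search_frame(n,"wrist"):print(n,d)
E
```

```text
time_s: 19.3
ee_pos: [434.9, -182.6, 222.6]
ee_rot: [180.0, -0.1, 0.1]
force: [0.6, 0.4, 0.5]
gripper_width: 91.3
gripper_force: 0.0
time_s: 20.05
ee_pos: [417.2, 109.1, 222.5]
ee_rot: [-180.0, -0.0, 0.5]
force: [0.4, 0.2, -0.7]
gripper_width: 91.3
gripper_force: 0.0
[417.23452252 109.12617518 222.5286659 ] [-1.79955882e+02 -2.56813338e-02  5.05063194e-01] [ 0.42586721  0.17610739 -0.69287041]
pod_red {'point': [388.9, 204.8, 43.0], 'p': 0.92}
pod_red {'point': [417.9, 108.9, 40.5], 'p': 0.76}
```

View pics/w6.png

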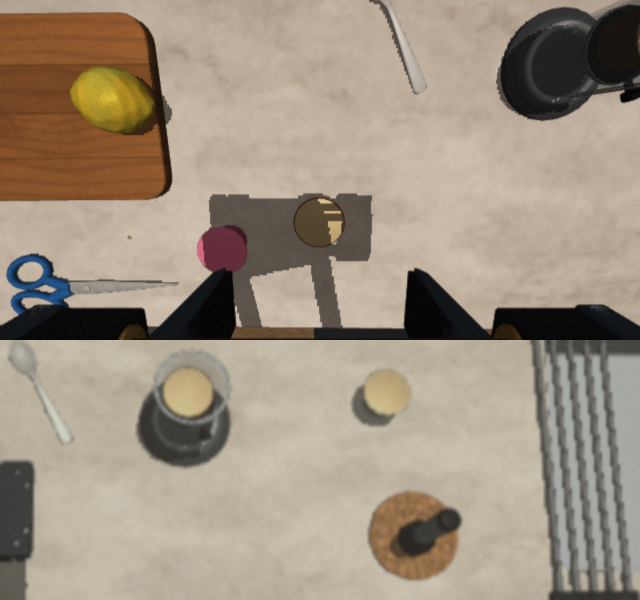

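The red lid is at (319,222) and the pink look-alike at (222,248), clear of the fingers. Lower panel: the brown pod is down in the tube and the muddler is upright near the middle of its coaster.

Run:
```python
from h import *
print(ray("wrist",(319,222),43),ray("wrist",(222,248),43))
```

```text
[419.  106.3  43. ] [391.6 204.8  43. ]
```

```bash
python3 -m crank '-1 2 2 40 0 0 0.5; -1 0 0 60 0 0 0; -1 0 0 60 0 0 0; -1 0 0 22 0 0 0; -1 0 0 0 0 0 0; 1 0 0 0 0 0 0;1 0 0 0 0 0 0;1 0 0 0 0 0 0;1 0 0 0 0 0 0;1 0 0 0 0 0 0' 12
python3 -m crank '1 0 0 0 0 0 0;1 0 0 -15 0 0 0; 1 0 0 -55 0 0 0;1 0 0 -60 0 0 0;1 0 0 -63 0 0 0' 2>&1 | tail -3
python3 -m crank '1 0 0 -60 0 0 0;1 0 0 0 0 0 0;1 0 0 0 0 0 0'
```

```text
time_s: 21.45
ee_pos: [419.8, 104.1, 40.7]
ee_rot: [-180.0, -0.0, -0.4]
force: [-0.5, 0.5, 1.1]
gripper_width: 48.5
gripper_force: 12.0
out of range: row 5 has -63, outside -62.5 to 62.5
time_s: 21.82
ee_pos: [419.1, 103.8, 100.2]
ee_rot: [180.0, 0.0, -0.4]
force: [-0.7, -0.2, -0.7]
gripper_width: 48.8
gripper_force: 12.0
```

```bash
python3 -m crank '1 0 0 -60 0 0 -0.4;1 0 0 -60 0 0 0;1 0 0 -12 0 0 0;1 0 55 0 0 0 0;1 20 55 0 0 0 0;1 40 45 0 0 0 0;1 45 40 0 0 0 0;1 43 25 0 0 0 0;1 0 0 0 0 0 0;1 0 0 0 0 0 0'
```

```text
time_s: 23.08
ee_pos: [566.2, -115.5, 230.1]
ee_rot: [-179.9, 0.3, 0.0]
force: [0.2, 0.8, -0.5]
gripper_width: 49.0
gripper_force: 12.0
```

```bash
python3 -m crank '1 1.5 1 25 0 0 0;1 0 0 20 0 0 0;1 0 0 0 0 0 0;1 0 0 0 0 0 0';python3 -m crank '1 0 0 5 0 0 0;1 0 0 4 0 0 0;1 0 0 0 0 0 0';python3 -m crank '1 0 0 3 0 0 0;1 0 0 0 0 0 0';python3 -m crank '1 0 0 3 0 0 0;1 0 0 0 0 0 0'
```

```text
time_s: 23.58
ee_pos: [569.0, -116.6, 188.3]
ee_rot: [180.0, -0.1, 0.1]
force: [-1.2, -1.2, -0.5]
gripper_width: 48.7
gripper_force: 12.0
time_s: 23.95
ee_pos: [569.0, -117.1, 178.2]
ee_rot: [-180.0, 0.0, 0.0]
force: [-0.2, 0.1, 0.3]
gripper_width: 48.8
gripper_force: 12.0
time_s: 24.2
ee_pos: [569.1, -117.1, 175.2]
ee_rot: [-180.0, 0.0, 0.0]
force: [0.4, 0.3, -0.3]
gripper_width: 49.0
gripper_force: 12.0
time_s: 24.45
ee_pos: [569.0, -117.1, 172.2]
ee_rot: [-180.0, 0.0, 0.0]
force: [0.9, -0.4, -0.6]
gripper_width: 48.8
gripper_force: 12.0
```

```bash
python3 -m crank '1 -1 0 2 0 0 0;1 0 0 0 0 0 0';python3 -m crank '1 0 0 2 0 0 0;1 0 0 0 0 0 0' | head -4
```

```text
time_s: 24.7
ee_pos: [568.3, -117.2, 170.7]
ee_rot: [180.0, -0.0, 0.0]
force: [-0.0, 0.1, 0.3]
gripper_width: 48.8
gripper_force: 12.0
time_s: 24.95
ee_pos: [568.6, -117.2, 169.0]
ee_rot: [180.0, -0.1, 0.0]
force: [-0.2, 0.9, 5.5]
```

```bash
python3 -m crank '-1 0 0 0 0 0 0;-1 0 0 0 0 0 0;-1 0 0 0 0 0 0;-1 0 0 0 0 0 0;-1 0 0 -50 0 0 0;-1 0 0 -50 0 0 0; -1 -40 46 0 0 0 0;-1 -40 46 0 0 0 0;-1 -40 46 0 0 0 0;-1 -40 46 0 0 0 0' 55;python3 -m crank '-1 -35 46 0 0 0 0;-1 0 0 0 0 0 0'
python3 - <<'E'
from h import *
s=env.state();print(s["ee_pos"],s["ee_rot"],s["force"])
f=grab_frame("wrist");t=grab_frame("top");cv2.imwrite("pics/w7.png",f);cv2.imwrite("pics/t7.png",t)
for c in ("wrist","top"):
  for n in ("pod_red","muddler","tower"):
    for d in models.search_frame(n,c):print(c,n,d)
E
```

```text
time_s: 26.2
ee_pos: [406.9, -302.4, 268.6]
ee_rot: [180.0, -0.0, 0.1]
force: [0.3, -0.1, 0.2]
gripper_width: 90.8
gripper_force: 0.0
time_s: 26.45
ee_pos: [371.0, -349.7, 268.4]
ee_rot: [180.0, 0.0, -0.3]
force: [0.3, 0.3, -0.0]
gripper_width: 91.4
gripper_force: 0.0
[ 370.98775841 -349.71606813  268.44732358] [ 1.79953849e+02  2.95817999e-02 -3.11687935e-01] [ 0.30136917  0.25302857 -0.03850325]
wrist muddler {'point': [445.3, -357.2, 151.7], 'p': 0.92}
wrist muddler {'point': [331.4, -344.5, 97.8], 'p': 0.92}
wrist tower {'point': [541.8, -139.1, 45.8], 'p': 0.7}
top pod_red {'point': [391.6, 206.4, 45.7], 'p': 0.77}
top pod_red {'point': [564.1, -113.1, 170.2], 'p': 0.62}
top muddler {'point': [440.0, -362.3, 147.5], 'p': 0.52}
top muddler {'point': [330.8, -320.8, 29.2], 'p': 0.46}
top muddler {'point': [564.7, -116.9, 173.6], 'p': 0.24}
top tower {'point': [543.2, -112.1, 38.9], 'p': 0.56}
```

The red pod stands in the mouth (lid at about (564,-113,170)), and the muddler is where I left it. I'll fetch it again.

```bash
python3 -m crank '-1 45 4 0 0 0 -0.3;-1 32 4.5 30 0 0 0;-1 0 0 0 0 0 0;-1 0 0 60 0 0 0; -1 0 0 60 0 0 0;-1 0 0 15 0 0 0; -1 0 0 0 0 0 0' 55;
python3 -m crank '1 0 0 0 0 0 0;1 0 0 0 0 0 0;1 0 0 0 0 0 0;1 0 0 0 0 0 0;1 0 0 0 0 0 0;1 0 0 0 0 0 0;1 0 0 0 0 0 0;1 0 0 0 0 0 0;1 0 0 0 0 0 0;1 0 0 0 0 0 0'
```

```text
time_s: 27.72
ee_pos: [450.5, -355.7, 104.3]
ee_rot: [180.0, -0.0, 0.3]
force: [0.1, 0.8, 0.7]
gripper_width: 91.0
gripper_force: 0.0
time_s: 28.98
ee_pos: [450.2, -355.4, 103.3]
ee_rot: [-180.0, 0.0, 0.3]
force: [-0.2, -0.2, -2.0]
gripper_width: 21.7
gripper_force: 55.0
```

```bash
python3 -m crank '1 0 0 -30 0 0 0.3;1 0 0 -60 0 0 0;1 0 0 -60 0 0 0;1 0 0 -40 0 0 0;1 29 -59 0 0 0 0;1 29 -60 0 0 0 0;1 30 -60 0 0 0 0;1 29 -59 0 0 0 0;1 0 0 0 0 0 0;1 0 0 0 0 0 0'
```

```text
time_s: 30.22
ee_pos: [560.2, -131.1, 293.1]
ee_rot: [180.0, 0.1, 0.1]
force: [-0.2, -0.9, -0.9]
gripper_width: 21.8
gripper_force: 55.0
```

```bash
python3 -m crank '1 7 -14.5 0 0 0 0;1 0 0 17 0 0 0;1 0 0 0 0 0 0';python3 -m crank '1 0 0 4 0 0 0;1 0 0 4 0 0 0;1 0 0 0 0 0 0';python3 -m crank '1 0 0 4 0 0 0;1 0 0 4 0 0 0'
```

```text
time_s: 30.6
ee_pos: [566.7, -116.8, 275.3]
ee_rot: [-180.0, 0.2, -0.1]
force: [0.3, 0.6, -1.9]
gripper_width: 21.5
gripper_force: 55.0
time_s: 30.98
ee_pos: [567.7, -116.7, 269.0]
ee_rot: [180.0, -0.1, 0.0]
force: [0.6, -0.3, -0.0]
gripper_width: 21.5
gripper_force: 55.0
time_s: 31.22
ee_pos: [567.9, -116.6, 261.2]
ee_rot: [180.0, -0.1, 0.0]
force: [-0.1, 0.8, 4.8]
gripper_width: 21.9
gripper_force: 55.0
```

```bash
python3 -m crank '1 0 0 4 0 0 0;1 0 0 4 0 0 0;1 0 0 3 0 0 0';python3 -m crank '1 0 0 4 0 0 0;1 0 0 4 0 0 0;1 0 0 4 0 0 0'
```

```text
time_s: 31.6
ee_pos: [567.6, -116.6, 249.2]
ee_rot: [180.0, -0.0, 0.0]
force: [-0.3, -0.1, 5.8]
gripper_width: 21.8
gripper_force: 55.0
time_s: 31.98
ee_pos: [567.9, -116.9, 237.4]
ee_rot: [179.9, -0.1, 0.0]
force: [-0.1, -0.9, 5.8]
gripper_width: 21.6
gripper_force: 55.0
```

```bash
python3 -m crank '1 0 0 4 0 0 0;1 0 0 4 0 0 0;1 0 0 4 0 0 0';python3 -m crank '1 0 0 4 0 0 0;1 0 0 4 0 0 0;1 0 0 0 0 0 0'
```

```text
time_s: 32.35
ee_pos: [568.0, -117.1, 225.4]
ee_rot: [179.9, -0.1, 0.0]
force: [0.8, -1.5, 5.1]
gripper_width: 22.0
gripper_force: 55.0
time_s: 32.72
ee_pos: [567.7, -117.0, 216.9]
ee_rot: [179.9, -0.0, 0.0]
force: [2.0, -2.0, 1.6]
gripper_width: 21.8
gripper_force: 55.0
```

```bash
python3 -m crank '1 0 0 3 0 0 0;1 0 0 3 0 0 0';python3 -m crank '1 0 0 2 0 0 0;1 0 0 0 0 0 0'|head -4;python3 -m crank '1 0 0 2 0 0 0;1 0 0 0 0 0 0'|head -4
```

```text
time_s: 32.98
ee_pos: [567.9, -117.0, 211.8]
ee_rot: [179.9, -0.1, 0.0]
force: [1.3, -1.6, 5.5]
gripper_width: 21.4
gripper_force: 55.0
time_s: 33.22
ee_pos: [567.8, -116.9, 209.5]
ee_rot: [180.0, -0.0, 0.0]
force: [1.0, -2.2, 3.3]
time_s: 33.48
ee_pos: [567.8, -116.9, 207.6]
ee_rot: [180.0, -0.1, 0.0]
force: [2.0, -2.3, 3.5]
```

```bash
for i in 1 2; do :; done; python3 -m crank '1 0 0 1.5 0 0 0;1 0 0 0 0 0 0'|head -4;python3 -m crank '1 0 0 1 0 0 0;1 0 0 0 0 0 0'|head -4;python3 -m crank '1 0 0 1 0 0 0;1 0 0 0 0 0 0'|head -4
```

```text
time_s: 33.72
ee_pos: [567.8, -116.8, 206.2]
ee_rot: [180.0, -0.1, 0.0]
force: [1.6, -3.2, 4.9]
time_s: 33.98
ee_pos: [568.0, -116.9, 206.0]
ee_rot: [180.0, -0.1, 0.0]
force: [1.0, -2.6, 7.5]
time_s: 34.22
ee_pos: [568.1, -116.8, 205.9]
ee_rot: [179.9, -0.2, 0.0]
force: [0.2, -2.0, 11.5]
```

```bash
python3 -m crank '1 0 0 1 0 0 0;1 0 0 0 0 0 0'|head -4;python3 -m crank '1 0 0 1 0 0 0;1 0 0 0 0 0 0'|head -4; python3 -m crank '1 0 0 0.8 0 0 0;1 0 0 0 0 0 0;1 0 0 0 0 0 0'|head -4
```

```text
time_s: 34.48
ee_pos: [568.3, -116.9, 205.7]
ee_rot: [179.9, -0.2, 0.0]
force: [0.1, -3.1, 16.6]
time_s: 34.72
ee_pos: [568.5, -116.9, 205.6]
ee_rot: [179.9, -0.3, 0.0]
force: [-0.3, -3.0, 18.9]
time_s: 35.1
ee_pos: [568.7, -116.9, 205.6]
ee_rot: [179.9, -0.3, 0.0]
force: [-1.2, -1.6, 22.1]
```

Bottomed at the expected height, with a firm push of about 24 N. Now I'll withdraw and stand the muddler on the coaster.

```bash
python3 -m crank '1 0 0 -10 0 0 0;1 0 0 -40 0 0 0;1 0 0 -45 0 0 0;1 -25 50 0 0 0 0;1 -25 50 0 0 0 0;1 -25 50 0 0 0 0;1 -25 50 0 0 0 0;1 -20 41 0 0 0 0;1 0 0 0 0 0 0;1 0 0 0 0 0 0'
```

```text
time_s: 36.35
ee_pos: [447.2, -356.4, 294.6]
ee_rot: [-179.8, 0.1, 0.0]
force: [0.5, 0.5, -2.1]
gripper_width: 21.8
gripper_force: 55.0
```

```bash
python3 -m crank '1 1 2 40 0 0 0;1 0 0 60 0 0 0;1 0 0 60 0 0 0;1 0 0 20 0 0 0;1 0 0 0 0 0 0;1 0 0 0 0 0 0'
```

```text
time_s: 37.1
ee_pos: [449.8, -359.4, 117.3]
ee_rot: [179.9, -0.1, 0.1]
force: [0.3, -0.3, -2.1]
gripper_width: 21.9
gripper_force: 55.0
```

```bash
python3 -m crank '1 -1.5 -1 8 0 0 0;1 0 0 4 0 0 0;1 0 0 0 0 0 0'|head -4;python3 -m crank '1 0 0 1.2 0 0 0;1 0 0 0 0 0 0'|head -4;python3 -m crank '1 0 0 1.2 0 0 0;1 0 0 0 0 0 0'|head -4
```

```text
time_s: 37.48
ee_pos: [446.9, -358.5, 104.1]
ee_rot: [-180.0, 0.0, 0.0]
force: [-0.9, -0.4, -2.9]
time_s: 37.72
ee_pos: [447.3, -358.9, 103.3]
ee_rot: [180.0, -0.0, 0.0]
force: [0.1, -0.7, -0.8]
time_s: 37.98
ee_pos: [447.5, -359.0, 103.2]
ee_rot: [179.9, -0.1, 0.0]
force: [-1.5, 0.4, 7.3]
```

Contact. I'll ease off, release, and retreat to check.

```bash
python3 -m crank '1 0 0 -1.2 0 0 0;-1 0 0 0 0 0 0;-1 0 0 0 0 0 0;-1 0 0 0 0 0 0;-1 0 0 0 0 0 0;-1 0 0 -60 0 0 0;-1 0 0 -60 0 0 0;-1 0 0 -50 0 0 0;-1 -35 0 0 0 0 0;-1 -35 -10 0 0 0 0'
python3 -m crank '-1 0 -50 0 0 0 0;-1 0 -50 0 0 0 0;-1 0 -50 0 0 0 0;-1 0 -50 0 0 0 0;-1 0 0 0 0 0 0;-1 0 0 0 0 0 0'
python3 - <<'E'
from h import *
f=grab_frame("wrist");t=grab_frame("top")
o=np.zeros((600,800,3),np.uint8);o[:285]=cv2.resize(f,(800,600))[:285];o[285:]=cv2.resize(t[130:317,300:556],(800,584),interpolation=cv2.INTER_CUBIC)[:315] if 0 else cv2.resize(t[190:316,280:600],(800,315),interpolation=cv2.INTER_CUBIC)
cv2.imwrite("pics/w8.png",o)
for c in ("wrist","top"):
  for n in ("pod_red","muddler","tea_tin"):
    for d in models.search_frame(n,c):print(c,n,d)
E
```

```text
time_s: 39.22
ee_pos: [376.6, -349.0, 273.5]
ee_rot: [179.9, -0.1, 0.0]
force: [0.6, -0.4, 0.2]
gripper_width: 91.2
gripper_force: 0.0
time_s: 39.98
ee_pos: [377.2, -149.0, 273.1]
ee_rot: [179.9, -0.0, 0.1]
force: [-0.3, -0.5, -0.1]
gripper_width: 91.0
gripper_force: 0.0
wrist pod_red {'point': [387.0, 193.2, 43.3], 'p': 0.92}
wrist pod_red {'point': [558.9, -117.7, 107.1], 'p': 0.72}
wrist muddler {'point': [330.0, -333.5, 93.0], 'p': 0.78}
wrist muddler {'point': [438.1, -351.8, 104.2], 'p': 0.62}
top pod_red {'point': [568.8, -114.2, 106.5], 'p': 0.72}
top pod_red {'point': [392.5, 209.5, 45.4], 'p': 0.72}
top muddler {'point': [433.1, -355.2, 100.7], 'p': 0.81}
top muddler {'point': [324.3, -329.0, 76.0], 'p': 0.81}
top tea_tin {'point': [711.5, -150.5, 78.0], 'p': 0.94}
```

View pics/w8.png

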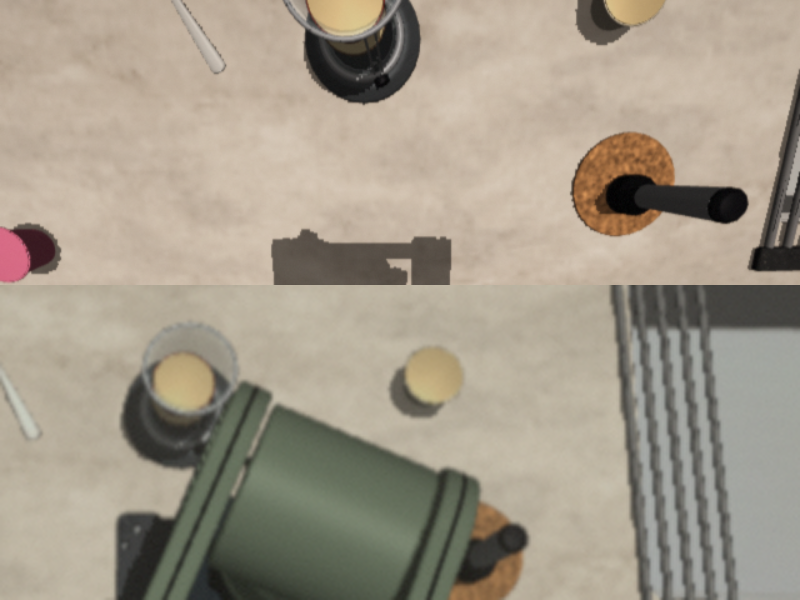

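The upper lid is at about 107 mm (108 expected), down inside the tube at (345,10). The knob is at the bottom at (381,80), and the muddler stands upright on the coaster at (630,195). Cream pod and tin are unmoved. Handing in.

```bash
python3 -c "
from workcell import env
print(env.job_done())"
```

```text
the job is handed in; nothing more can be done
None
```

The job is handed in, with no verdict returned: both pods (brown below red) and the follower are at the bottom of the tube after a final push of about 24 N, the muddler is back on its coaster, and the cream pod and tea tin were left alone.

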